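Close up the shielded test box

TASK

The boards in the shielded test box are ready to be measured: push both of its trays fully home with the fingertips, and only then push its hinged lid down until it is fully shut. Only push: do not lift the box or shove it across the bench, and do not knock or lift the dev board, the bottle and the spool that stand around it.

Things in the scene. Friction and masses are not known exactly. Their poses are not given: they have to be found in the camera images.
- test_box: bare aluminium test box, loose on rubber feet, about 5 kg in all, 170 deep (x) x 250 wide (y) x 75 mm high without the lid. Origin at the centre of its underside, z up. Its own -x side is the front, where the two trays slide out, roughly towards the robot; its +y is the left when seen from the robot. Pushed level with more than about 20 N it may slide
- tray_left (a joint): how far the tray on the box's +y side is pulled out along the box's -x, in m: 0 is fully home, 0.10 the end stop. Starts part open. It slides with about 2 N of friction and stays where it is left
- tray_right (a joint): the same for the tray on the box's -y side
- tray_left_bar (a point): middle of the left tray's pull bar: a level round bar 10 mm thick and 70 mm long along the box's y, 40 mm above the bench, its axis 25 mm in front of the tray's upright grey front plate (8 mm thick, 121 mm wide, from 6 to 72 mm above the bench). Axes as the box's. With the tray home the bar's axis is 118 mm in front of the box's origin and 60.5 mm to its left, and the plate lies against the box's front rim
- tray_right_bar (a point): the same for the right tray, 60.5 mm to the right of the box's origin
- lid (a joint): opening angle of the lid in rad: 0 is shut (flat on the box), positive is raised; end stop at 1.45. Starts raised between 0.75 and 1.1. A stiff hinge holds it where it is left; it takes about 2 to 5 N at the front edge to push it down
- lid_hinge (a point): middle of the lid's hinge line, which runs along the box's y on the rear rim: 85 mm behind (+x) and 75.5 mm above the box's origin
- lid_edge (a point): middle of the lid's front edge on its upper face: in the lid's frame 178 mm towards -x from the hinge line and 10 mm up (the lid is a flat plate 178 deep x 250 wide x 10 mm thick, whose underside passes through the hinge line). With the lid shut it is 85.5 mm above the bench, over the front of the tray plates
- dev_board_mid (a point): middle of a small green circuit board on black feet, 85 x 56 x 28 mm, loose, standing to the left or right of the box; to be left alone
- solvent_bottle_mid (a point): middle of a small white bottle, 44 mm across and 85 mm high, loose, standing to the left or right of the box; to be left alone
- solder_spool_mid (a point): middle of a metal spool standing on its end, 54 mm across and 46 mm high, loose, standing to the left or right of the box; to be left alone

How it is judged:
By the outcome, as a careful person would: the job done as asked, in the order asked, and still so for the second after the job is handed in, with the robot touching nothing.
It also fails if it takes over 61 s, if anything falls off the work surface, if the arm or the gripper's body presses on something with over 40 N, if the wrist force passes 120 N, or if a joint passes its speed limit or range.

ROBOT

A 6-joint arm with a two-finger parallel gripper is mounted at the origin on the work surface. World frame = base frame: x ahead of the robot, y to its left, z up, the work surface at z = 0. Lengths are in m, angles in rad, forces in N, time in s.
With the tool pointing down it reaches from about 0.375 to 0.975 m from the base axis. Payload 3.8 kg.
Tool frame: the origin (TCP) lies on the centre line of the jaws, within the pads' length; the fingertips stand 22 mm ahead of it and the grasp point (between the pads) lies 3 mm ahead of it; z points along the fingers, y is the line along which they close (so a half turn about z gives the same grasp; the last joint's range is limited). The gripper opens to 88 mm and grips with 3 to 60 N. Pads are 18 mm wide; open, the fingers measure 123 mm over their backs; the gripper's body (75 mm by 187 mm) begins 45 mm behind the grasp point.
Start: joints at [-1.377, 0.264, 1.604, -0, 1.274, -0.037], TCP at [0.154, -0.657, 0.261] pointing down, gripper open.
Joint ranges: [-2.63, 2.63], [-0.94, 2.18], [0.31, 2.57], [-1.31, 4.45], [0, 2.66], [-2.55, 2.55]. Speed limits (rad/s): [2.57, 2.57, 3.14, 3.14, 3.14, 3.14].

INTERFACE

Orientations are given as [roll, pitch, yaw] about the fixed x, y, z axes, in that order (R = Rz(yaw) Ry(pitch) Rx(roll)).
In Python, from station import ctrl, vision, spotter gives the robot as it stands. Calls block until the motion is done:
- ctrl.reach(position, orientation): joint-space move of the TCP to a pose.
- ctrl.servo_line(position, vel=0.15, rot=None, guard=None): straight line of the TCP; rot=None keeps the orientation; vel is the mean speed in m/s. With guard (N) it stops when the force on the tool has changed by that much, and returns True; else False.
- ctrl.set_joints(angles): joint-space move.
- ctrl.gripper_to(opening, strength=None): finger opening in m; strength is the grip in N (None keeps the last); returns when the fingers have stopped.
- ctrl.hold(seconds).
- ctrl.inverse_kinematics(position, orientation): joint angles nearest the present ones, or None.
- vision.grab_frame(name): name is "side" or "top" or "wrist"; returns a dict with "image" (384x512x3 uint8, red, green, blue), "camera_matrix" (3x3 intrinsics, pixels), "world_to_cam" (4x4, takes a point from world to camera coordinates); the wrist camera has in their place "mount" (4x4, takes a point from camera to tool coordinates, whose origin is the TCP and whose axes are the flange's). Camera axes: x right, y down, z forward; pixel columns grow to the right and rows downward; lengths in m; the calibration is good to about 2 mm. A picture is of the moment at which its call begins: read the wrist's pose just before it. There is no depth.
A pose or a line that the arm cannot do raises ctrl.MotionError and nothing moves.
- ctrl.finish_job(): hands the job in; it is judged then, once.
Trained networks look in a picture, given as the dict that the camera call returned (one of the last four; its "shot" number tells which), for a name from the list of things; names that differ only in an ending like _2 or _b are one class to them, and where a whole thing is asked for, a point or a joint stands for the part that bears it (a point fixed in the world has none). Each returns a list of dicts, best first, with "score" (0 to 1); they miss things now and then, are a little off and sometimes report something else, mostly with a low value. They report only what shows in the picture. A call takes as long as a camera call.
- spotter.spot_in(picture, thing): "position" ([row, column] in pixels, amid what is visible of it).
Readings, each from a call of its own:
- ctrl.read_time_s(): time.
- ctrl.read_q(): joint angles.
- ctrl.read_qd(): joint speeds.
- ctrl.read_joint_efforts(): joint torques, N m.
- ctrl.read_ee_pos(): TCP position.
- ctrl.read_tcp_rot(): TCP orientation.
- ctrl.read_wrist_force(): force on the tool from outside, world axes, zero at the start.
- ctrl.read_torque(): the same for the moment, N m.
- ctrl.read_opening(): finger opening in m.
- ctrl.read_grasp_force(): force on a finger pad.
Only numpy, scipy, OpenCV 4.12 (cv2) and the standard library are available. Lean on these libraries where they do the work, as an engineer would, in place of code of your own. Each camera call takes 0.05 s, during which the arm holds its last target. There are 200 camera calls.

## Working session

There is one attempt and no reset: what is moved stays moved. The work goes in short steps, each a Python script; the robot and the scene stay as the last script left them, time stands still between calls to the robot, and variables do not carry over. Pictures are saved under pics/ and viewed, at most 10 in all, crops included, and the job is handed in when it is done.

```bash
mkdir -p pics; ls; python3 - <<'E'
from station import ctrl, vision, spotter
import cv2,numpy as np
ims=[]
for n in ("side","top"):
    f=vision.grab_frame(n); ims.append(f["image"])
    print(n,f["camera_matrix"].tolist(),np.round(f["world_to_cam"],4).tolist())
    for t in ["test_box","tray_left_bar","tray_right_bar","lid","lid_edge","dev_board_mid","solvent_bottle_mid","solder_spool_mid"]:
        print(t,[(np.round(d["position"],1).tolist(),round(d["score"],2)) for d in spotter.spot_in(f,t)[:3]])
    cv2.imwrite(f"pics/{n}0.png",cv2.resize(f["image"][:,:,::-1],(800,600),interpolation=cv2.INTER_CUBIC))
print(ctrl.read_time_s(),ctrl.read_tcp_rot())
E
```

```text
pics
side [[368.16667771263496, 0.0, 258.65945093055194], [0.0, 368.16667771263496, 194.3524643218371], [0.0, 0.0, 1.0]] [[0.9943, -0.1068, -0.0046, -0.6074], [-0.0721, -0.6381, -0.7665, 0.1316], [0.0789, 0.7625, -0.6422, 0.8473], [0.0, 0.0, 0.0, 1.0]]
test_box [([189.3, 257.0], 0.57)]
tray_left_bar [([178.0, 223.8], 0.96)]
tray_right_bar [([209.2, 231.3], 0.88)]
lid [([146.4, 282.3], 0.67), ([160.4, 183.1], 0.47)]
lid_edge [([147.8, 280.4], 0.73)]
dev_board_mid []
solvent_bottle_mid [([242.7, 283.4], 0.64), ([162.4, 181.3], 0.56)]
solder_spool_mid [([162.6, 184.3], 0.7)]
top [[488.64082002481206, 0.0, 264.0865260697534], [0.0, 488.64082002481206, 201.4775784356809], [0.0, 0.0, 1.0]] [[-0.0237, -0.9996, 0.0171, 0.0387], [-0.9964, 0.0222, -0.0815, 0.6135], [0.0811, -0.019, -0.9965, 1.1975], [0.0, 0.0, 0.0, 1.0]]
test_box [([213.3, 252.0], 0.39)]
tray_left_bar [([225.8, 205.0], 0.9)]
tray_right_bar [([202.2, 224.6], 0.62), ([217.8, 253.3], 0.58)]
lid [([214.5, 252.9], 0.66), ([173.0, 215.1], 0.58)]
lid_edge [([173.6, 213.3], 0.89)]
dev_board_mid [([232.7, 148.4], 0.97)]
solvent_bottle_mid [([185.0, 305.3], 0.69)]
solder_spool_mid [([284.4, 161.1], 0.84)]
0.9 [-3.14156505e+00 -1.30266843e-05  2.30801899e-01]
```

View pics/side0.png

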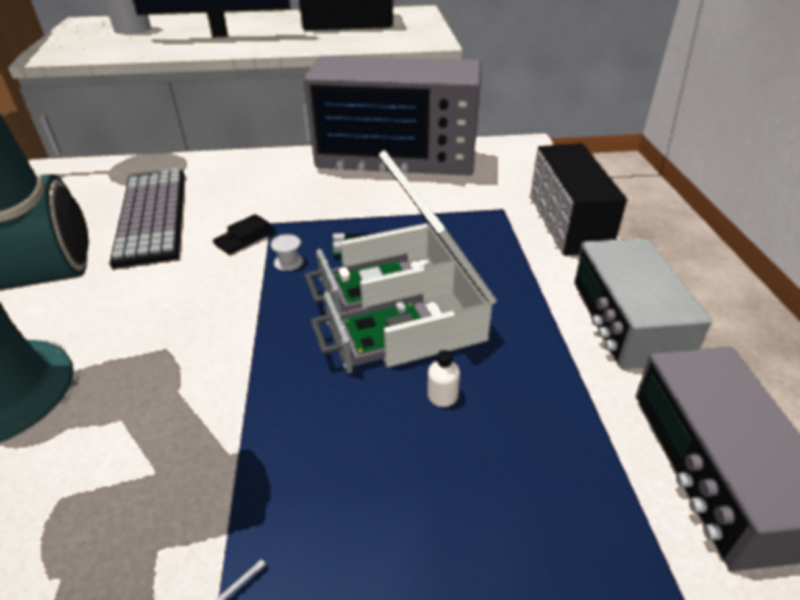

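View pics/top0.png

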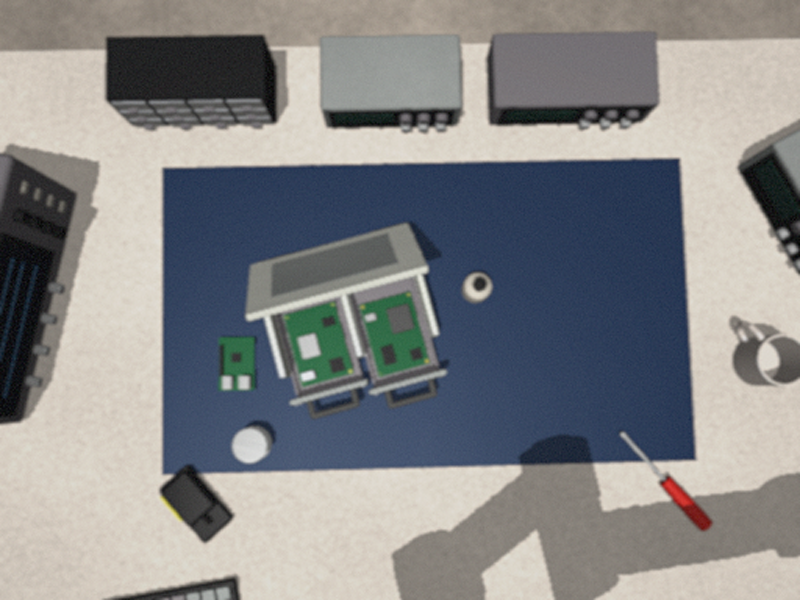

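The top view shows the box yawed about +15°. The trays are part open, with bars near (335,408) and (412,398) in the 800x600 image, and the lid is raised. The bottle is on the right, and the board and spool are on the left. I'll zoom in for precise keypoints.

```bash
python3 - <<'E'
import cv2
from station import vision
a=vision.grab_frame("top")["image"][130:280,135:335,::-1]
b=vision.grab_frame("side")["image"][85:250,185:345,::-1]
cv2.imwrite("pics/topc.png",cv2.resize(a,None,fx=4,fy=4,interpolation=cv2.INTER_CUBIC))
cv2.imwrite("pics/sidec.png",cv2.resize(b,None,fx=3.6,fy=3.6,interpolation=cv2.INTER_CUBIC))
E
```

```text
(no output)
```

View pics/topc.png

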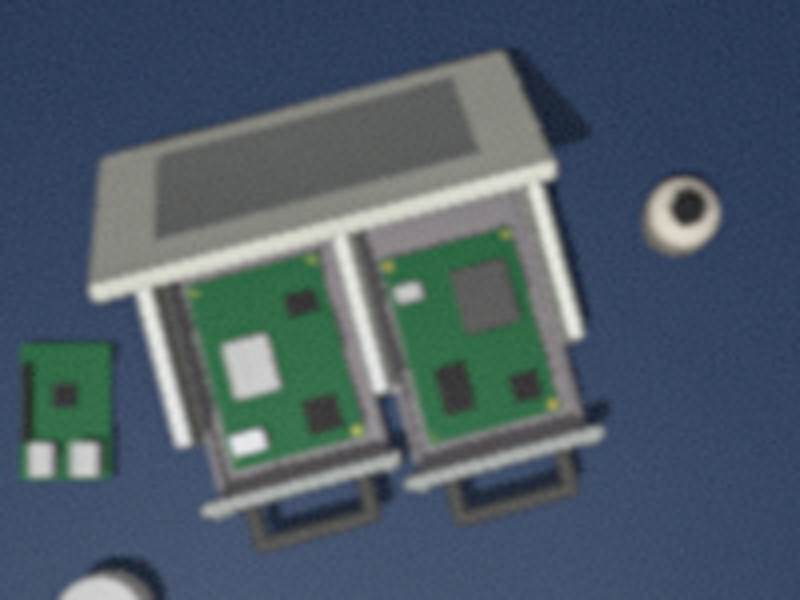

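View pics/sidec.png

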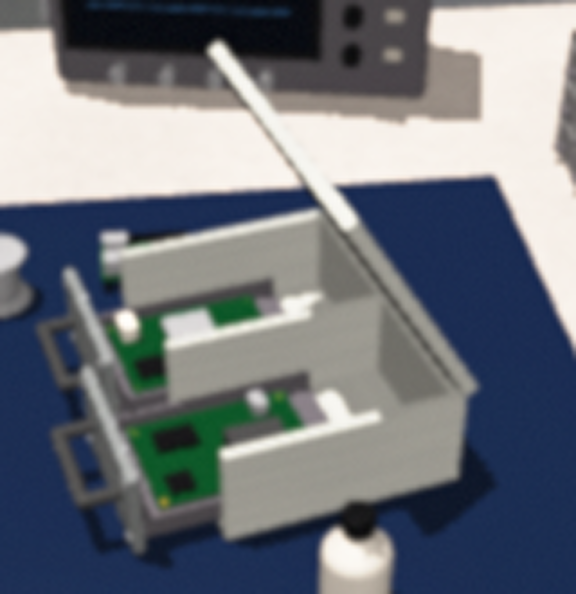

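The crops give clean keypoints for the lid corners, wall corners, plate ends and bar ends. I'll fit the full model by least squares.

```bash
cat > fit.py <<'E'
import numpy as np
from scipy.optimize import least_squares
from station import ctrl, vision, spotter
C={n:vision.grab_frame(n) for n in("top","side")}
def proj(n,P):
    f=C[n];c=f["world_to_cam"]@np.append(P,1);p=f["camera_matrix"]@c[:3];return p[:2]/p[2]
def W(s,kind,p):
    x,y,a,l,r,th=s;p=np.array(p,float)/1000
    if kind=="L":p[0]-=l
    if kind=="R":p[0]-=r
    if kind=="lid":
        c,sn=np.cos(th),np.sin(th);X,Z=p[0],p[2]
        p=np.array([.085+c*X+sn*Z,p[1],.0755-sn*X+c*Z])
    return np.array([x+np.cos(a)*p[0]-np.sin(a)*p[1],y+np.sin(a)*p[0]+np.cos(a)*p[1],p[2]])
K=[("top",92,285,"lid",(-178,125,10)),("top",555,163,"lid",(-178,-125,10)),("top",95,300,"lid",(-178,125,0)),("top",555,180,"lid",(-178,-125,0)),
("top",103,158,"lid",(0,125,10)),("top",507,52,"lid",(0,-125,10)),
("top",302,487,"L",(-89,60.5,72)),("top",506,459,"R",(-89,-60.5,72)),
("top",318,529,"L",(-118,60.5,42)),("top",516,505,"R",(-118,-60.5,42)),
("top",177,447,"b",(-85,125,75)),("top",583,335,"b",(-85,-125,75)),
("side",222,537,"b",(-85,-125,5)),("side",222,455,"b",(-85,-125,75)),("side",460,475,"b",(85,-125,5)),
("side",215,42,"lid",(-178,125,5)),("side",350,223,"lid",(-178,-125,10)),("side",475,388,"lid",(0,-125,10)),
("side",55,355,"L",(-118,60.5,40)),("side",72,467,"R",(-118,-60.5,40)),("side",90,370,"R",(-93,0,72)),("side",70,272,"L",(-93,121,72))]
def px(n,u,v): return np.array([(u+.5)/4-.5+135,(v+.5)/4-.5+130]) if n=="top" else np.array([(u+.5)/3.6-.5+185,(v+.5)/3.6-.5+85])
def res(s): return np.concatenate([proj(n,W(s,k,p))-px(n,u,v) for n,u,v,k,p in K])
if __name__=="__main__":
    o=least_squares(res,[.55,.05,.26,.05,.05,.9],loss="soft_l1")
    print(np.round(o.x,4));
    for k,e in zip(K,o.fun.reshape(-1,2)):print(k,np.round(e,1))
    np.save("s.npy",o.x)
    def ray(n,rc,z):
        f=C[n];T=f["world_to_cam"];d=T[:3,:3].T@np.linalg.inv(f["camera_matrix"])@[rc[1],rc[0],1];o=-T[:3,:3].T@T[:3,3];return o+d*(z-o[2])/d[2]
    for t,rc,z in(("board",(232.7,148.4),.028),("bottle",(185,305.3),.06),("spool",(284.4,161.1),.046)):print(t,np.round(ray("top",rc,z),3))
E
python3 fit.py
```

```text
[0.6331 0.1285 0.24   0.0362 0.0526 1.0175]
('top', 92, 285, 'lid', (-178, 125, 10)) [-0.6  0.1]
('top', 555, 163, 'lid', (-178, -125, 10)) [ 0.2 -0.4]
('top', 95, 300, 'lid', (-178, 125, 0)) [0.1 0.5]
('top', 555, 180, 'lid', (-178, -125, 0)) [ 1.2 -0.4]
('top', 103, 158, 'lid', (0, 125, 10)) [-0.2 -0.6]
('top', 507, 52, 'lid', (0, -125, 10)) [-0.2 -0.6]
('top', 302, 487, 'L', (-89, 60.5, 72)) [-0.4 -1.2]
('top', 506, 459, 'R', (-89, -60.5, 72)) [-0.5 -0.9]
('top', 318, 529, 'L', (-118, 60.5, 42)) [-0.2 -0.4]
('top', 516, 505, 'R', (-118, -60.5, 42)) [-0.  -0.9]
('top', 177, 447, 'b', (-85, 125, 75)) [ 0.2 -0.5]
('top', 583, 335, 'b', (-85, -125, 75)) [0.1 0.2]
('side', 222, 537, 'b', (-85, -125, 5)) [ 0.2 -0. ]
('side', 222, 455, 'b', (-85, -125, 75)) [-0.6  1.2]
('side', 460, 475, 'b', (85, -125, 5)) [-1.6  0.3]
('side', 215, 42, 'lid', (-178, 125, 5)) [-1.1  1.2]
('side', 350, 223, 'lid', (-178, -125, 10)) [ 1.  -0.3]
('side', 475, 388, 'lid', (0, -125, 10)) [0.2 0.5]
('side', 55, 355, 'L', (-118, 60.5, 40)) [-0.8  0.1]
('side', 72, 467, 'R', (-118, -60.5, 40)) [-0.9 -0.2]
('side', 90, 370, 'R', (-93, 0, 72)) [-3.  -0.7]
('side', 70, 272, 'L', (-93, 121, 72)) [-2.2 -0.9]
board [0.543 0.312 0.028]
bottle [ 0.649 -0.076  0.06 ]
spool [0.417 0.278 0.046]
```

```bash
cat > h.py <<'E'
import numpy as np
from station import ctrl, vision, spotter
s=np.load("s.npy"); a=s[2]; RPY=[np.pi,0,a]
ca,sa=np.cos(a),np.sin(a)
def w(x,y,z): return [s[0]+ca*x-sa*y,s[1]+sa*x+ca*y,z]      # box -> world
def b(p): d=np.array(p[:2])-s[:2]; return np.round([ca*d[0]+sa*d[1],-sa*d[0]+ca*d[1],p[2]],4)
def push(y,d,Z=.046):
    ctrl.servo_line(w(-.132-d-.04,y,Z),vel=.15)
    print("touch line",ctrl.read_wrist_force().round(1))
    r=ctrl.servo_line(w(-.132-.012,y,Z),vel=.05,guard=9); print(r,b(ctrl.read_ee_pos()))
    if not r:
        r=ctrl.servo_line(w(-.132+.012,y,Z),vel=.02,guard=8); print(r,b(ctrl.read_ee_pos()),ctrl.read_wrist_force().round(1))
    ctrl.servo_line(w(-.132-.06,y,Z),vel=.15)
E
python3 - <<'E'
from h import *
ctrl.gripper_to(0,10)
ctrl.reach(w(-.132-s[3]-.04,.0605,.20),RPY); print(b(ctrl.read_ee_pos()),ctrl.read_q().round(2),ctrl.read_time_s())
push(.0605,s[3]); print(ctrl.read_time_s())
E
```

```text
[-0.2079  0.06    0.2001] [ 0.26 -0.15  2.15 -0.    1.14  1.59] 5.35
touch line [-0.2 -0.2 -0. ]
False [-0.1439  0.0604  0.046 ]
True [-0.1349  0.0605  0.0453] [ 0.2  0.4 -0. ]
9.1333
```

```bash
python3 - <<'E'
from h import *
import cv2
ctrl.servo_line(w(-.132-.07,-.0605,.10),vel=.2)
push(-.0605,s[4]); print(ctrl.read_time_s())
f=vision.grab_frame("top")
c=lambda i:cv2.resize(i[:,:,::-1],None,fx=3,fy=3,interpolation=cv2.INTER_CUBIC)
g=vision.grab_frame("side")
cv2.imwrite("pics/t2.png",np.hstack([c(f["image"][140:270,145:275]),c(g["image"][110:240,195:325])]))
E
```

```text
touch line [ 1.7  0.  -0.2]
False [-0.144  -0.0605  0.046 ]
True [-0.1342 -0.0603  0.0453] [-0.3 -0.2 -0.6]
13.4583
```

View pics/t2.png

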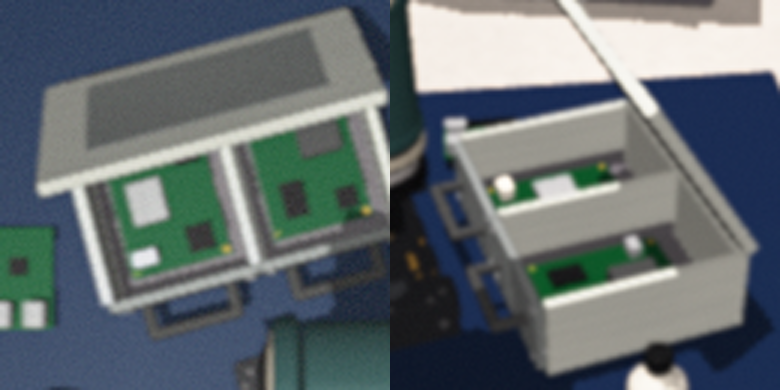

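Both plates appear flush with the rim (left panel y≈290, right panel x≈460–540). I'll re-press both gently to confirm, then move over the lid and close it.

```bash
python3 - <<'E'
from h import *
for y in (-.0605,.0605):
    ctrl.servo_line(w(-.19,y,.046),vel=.2)
    ctrl.servo_line(w(-.142,y,.046),vel=.08)
    r=ctrl.servo_line(w(-.122,y,.046),vel=.012,guard=10); print(r,b(ctrl.read_ee_pos()),ctrl.read_wrist_force().round(1))
    ctrl.servo_line(w(-.19,y,.046),vel=.2)
print(ctrl.read_time_s())
# up, over, behind the lid's upper face
def tip(th,S=.160,lift=0):
    c,n=np.cos(th),np.sin(th); Z=.010+lift
    return w(.085-c*S+n*Z+.009,0,.0755+n*S+c*Z+.022)
ctrl.servo_line(w(-.19,.03,.36),vel=.25)
ctrl.servo_line(w(.06,0,.36),vel=.25)
ctrl.servo_line(tip(s[5],lift=.02),vel=.15); ctrl.hold(.2)
print("pre",b(ctrl.read_ee_pos()),ctrl.read_wrist_force().round(1),ctrl.read_time_s())
for th in np.linspace(s[5],.08,12):
    ctrl.servo_line(tip(th),vel=.07)
    F=ctrl.read_wrist_force(); print(round(th,2),F.round(1))
    if np.linalg.norm(F)>18: print("STOP");break
else:
    p=tip(0); p[2]-=.012
    r=ctrl.servo_line(p,vel=.02,guard=12); print(r,b(ctrl.read_ee_pos()),ctrl.read_wrist_force().round(1))
print(ctrl.read_time_s())
E
```

```text
True [-0.1341 -0.0604  0.0453] [ 1.2  0.3 -1. ]
True [-0.1348  0.0605  0.0453] [ 0.5 -0.2 -0.9]
18.7667
pre [ 3.630e-02 -1.000e-04  2.509e-01] [0.5 0.1 0.5] 22.4417
1.02 [ 0.  -0.9  0.1]
0.93 [-0.4 -0.2 -0.4]
0.85 [0.1 0.8 0.3]
0.76 [-1.3 -0.4  0.2]
0.68 [0.  0.4 0.1]
0.59 [-0.2 -0.2 -0.3]
0.51 [-0.4 -0.2  0.1]
0.42 [-0.3  0.4  0. ]
0.34 [ 0.5 -0.2  1.3]
0.25 [-0.3  0.5  0.8]
0.17 [ 0.4 -0.   0. ]
0.08 [ 0.2 -1.2  0.6]
True [-0.0654 -0.      0.108 ] [-0.5  0.1  6.4]
27.3667
```

```bash
python3 - <<'E'
from h import *
import cv2
p=w(-.066,0,.098); r=ctrl.servo_line(p,vel=.01,guard=12); print(r,b(ctrl.read_ee_pos()),ctrl.read_wrist_force().round(1))
ctrl.servo_line(w(-.066,0,.20),vel=.15)
ctrl.servo_line(w(-.22,-.02,.33),vel=.25)
ctrl.reach([.25,-.45,.33],[np.pi,0,-.8]); ctrl.hold(.5)
f=vision.grab_frame("top"); g=vision.grab_frame("side")
c=lambda i:cv2.resize(i[:,:,::-1],None,fx=2.2,fy=2.2,interpolation=cv2.INTER_CUBIC)
cv2.imwrite("pics/t3.png",np.hstack([c(f["image"][135:305,135:315]),c(g["image"][85:255,170:350])]))
print(ctrl.read_time_s())
E
```

```text
True [-0.0654 -0.      0.108 ] [-1.  -0.5  4. ]
32.0083
```

View pics/t3.png

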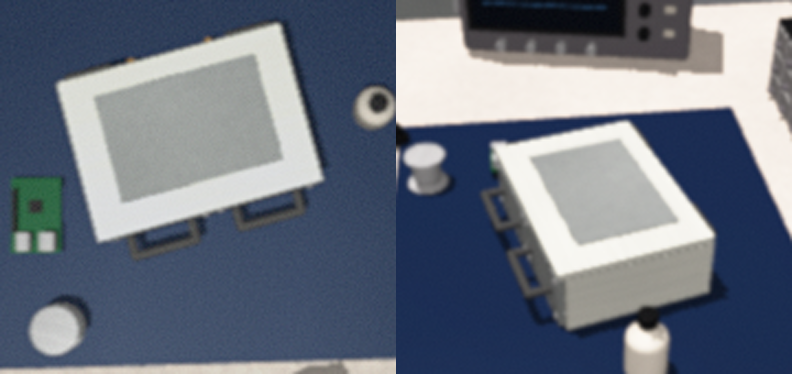

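The lid is flat, with its front edge running from (100,240) to (322,180). Both trays are home under it, and the board, bottle and spool haven't moved.

```bash
python3 -c "
from station import ctrl
print(ctrl.finish_job())"
```

```text
the job is handed in; nothing more can be done
None
```

I pushed both trays fully home, then pushed the lid fully shut; the final pictures show the board, bottle and spool where they stood, and the job was handed in at about 32 s of the 61 s allowed.

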